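Square a well plate into the fence corner of a pipetting guide and start it

TASK

The 96-well plate is lying askew on the dark glass of the pipetting guide: without picking it up, push it across the glass with the fingertips until it sits square and flush against both metal fences, snug in their corner. Then press the round start key at the guide's front right corner fully down, let it spring back and move clear. Do not press the key before the plate is seated, and leave everything else on the bench and the guide as it stands.

Things in the scene. Friction and masses are not known exactly. Their poses are not given: they have to be found in the camera images.
- guide: pipetting guide, fixed to the bench: a flat white housing 210 mm (its x) by 290 mm (its y), 22 mm high, with a dark glass top and two aluminium fences in an L along its far and left sides. Origin at the centre of its underside; x points away from the robot (give or take 20 degrees), y to the left, z up. Plate and cryovial stand on its flat top, z = 22 mm.
- fence_corner (a point): the inner corner where the fences' stop faces meet, at the level of the guide's top (guide frame 80, 110, 22 mm); axes as the guide's. Fences are 10 mm high above the top, 8 mm thick. Guide frame: far fence's stop face is the plane x = 80 mm, running from y = -40 to 118 mm; left fence's is the plane y = 110 mm, running from x = -20 to 80 mm.
- plate_center (a point): centre, half-way up (7.2 mm above the underside), of the loose 96-well plate, 0.08 to 0.16 kg: a white block with rows of small round wells, 85.5 mm (its x) by 127.8 mm (its y), 14.4 mm high, z up. It starts on the guide's top, its centre 2 to 6 cm short of its seat each way, turned up to 20 degrees. Seated, its axes match the guide's, centre at x = 37, y = 46 mm in the guide's frame.
- plate_corner (a point): the plate's far left lower corner (plate frame +42.75, +63.9 mm from its centre, at the underside), which belongs in the fence corner.
- key (a joint): travel of the guide's start key: 0 up, 0.004 m fully down; a spring returns it (about 1 N to start it, 5 N fully down).
- key_top (a point): centre of the top of the start key: a round grey push key 24 mm across in a black 30 mm bezel, near the guide's front right corner (guide frame x = -85, y = -115 mm). At rest its top is 8 mm above the guide's top, the bezel 3 mm; it is pressed straight down.
- tip_box: white and yellow pipette-tip box, 122 x 84 x 56 mm high, on the bench to the left of the guide. Origin at the centre of its underside.
- white_bottle: white plastic reagent bottle, 40 mm across, 75 mm high, on the bench beside the guide (left or right). Origin at the centre of its underside.
- amber_bottle: small amber bottle with a black cap, 28 mm across, 58 mm high, on the bench beside the guide (left or right). Origin at the centre of its underside.
- pen: marker pen, 135 mm long, 14 mm thick, lying on the bench to the right of the guide along its own x axis. Origin under its middle.
- forceps: steel forceps, 115 mm long, 7 mm high, lying on the bench between the robot and the guide along their own y axis. Origin under the middle.
- cryovial: small capped vial, 15 mm across, 43 mm high, standing on the guide's top at its far right corner. Origin at the centre of its underside.
Mind the look-alikes: they are no part of the job. Leave any green or yellow look-alike of the part that bears plate_center alone.

How it is judged:
On the way, in this order (a step that is already met when the one before it is completed fails the run):
1. the plate is square and flush against both fences (x of plate_corner in the frame of fence_corner between -0.002 and 0.003 m and y of plate_corner in the frame of fence_corner between -0.002 and 0.003 m and angle between the x axis of plate_center and the x axis of guide, either way round below 0.022 rad and height (world z) of plate_corner below 0.0245 m), for 0.2 s.
2. the start key is pressed fully down (value of joint key above 0.0033 m), for 0.05 s.
At the end, for the whole second after the job is handed in: The plate lies flat on the guide, its corner within 2 mm of each fence's stop face and square to the fences within 1.2 degrees; the start key has been pressed at least 3.3 mm down after that and has sprung back (all of step 1 and value of joint key below 0.001 m and angle between plate_center's own z axis and vertical below 0.03 rad); the robot touches nothing.
It fails at once if the plate is lifted more than 6 mm off the guide's top, or tipped (height (world z) of plate_center above 0.0352 m or angle between plate_center's own z axis and vertical above 0.12 rad).
It fails at once if the start key is pressed (beyond 2 mm) while the plate is not seated against the fences (value of joint key above 0.002 m and not (x of plate_corner in the frame of fence_corner between -0.003 and 0.003 m and y of plate_corner in the frame of fence_corner between -0.003 and 0.003 m and angle between the x axis of plate_center and the x axis of guide, either way round below 0.03 rad and height (world z) of plate_corner below 0.0245 m)).
It fails at once if another thing on the bench or the guide is moved more than 15 mm or tipped over (distance of any of tip_box, white_bottle, amber_bottle, pen, forceps, cryovial from where it was at the start of the episode above 0.015 m or angle between any of tip_box, white_bottle, amber_bottle, cryovial's own z axis and vertical above 0.35 rad).
It also fails if it takes over 48 s, if anything falls off the work surface, if the arm or the gripper's body presses on something with over 40 N, if the wrist force passes 120 N, or if a joint passes its speed limit or range.

ROBOT

A 6-joint arm with a two-finger parallel gripper is mounted at the origin on the work surface. World frame = base frame: x ahead of the robot, y to its left, z up, the work surface at z = 0. Lengths are in m, angles in rad, forces in N, time in s.
With the tool pointing down it reaches from about 0.3 to 0.875 m from the base axis. Payload 6.4 kg.
Tool frame: the origin (TCP) lies midway between the tips of the shut fingers; the grasp point (between the pads) lies 19 mm behind it; z points along the fingers, y is the line along which they close (so a half turn about z gives the same grasp; the last joint's range is limited). The gripper opens to 88 mm and grips with 3 to 60 N. Pads are 18 mm wide; open, the fingers measure 123 mm over their backs; the gripper's body (75 mm by 187 mm) begins 45 mm behind the grasp point.
Start: joints at [-1.471, 0.181, 1.607, -0, 1.354, -0.206], TCP at [0.173, -0.548, 0.204] pointing down, gripper open.
Joint ranges: [-2.99, 2.99], [-0.89, 2.07], [0.3, 2.58], [-1.14, 4.28], [0, 2.63], [-3.12, 3.12]. Speed limits (rad/s): [2.57, 2.57, 3.01, 3.14, 3.14, 3.14].

INTERFACE

Orientations are given as a unit quaternion [x, y, z, w].
In Python, from cell import ctrl gives the robot as it stands.
- The arm moves only by the tool servo_tool, never from a script. Its argument "motion" is a list of rows, each a list of 2 entries, a list of its own where there are three numbers: the shift along the tool's x, y, z in mm, then the turn, a rotation vector about the tool's x, y, z in rad. In form: [[[dx, dy, dz], [rx, ry, rz]], ...]. A call has 1 to 10 rows; each row is the pose to reach, as a shift and turn from the pose commanded when the call began, along the tool's axes at that moment; what a row does not reach only later rows make up. A row lasts 1/8 s, in which the tool goes at most 62.5 mm and 10.7 degrees, less where a joint would pass 70% of its speed; a pose out of reach is approached as far as the arm can. A call with a gripper value outside its range is refused whole. "hand" is the opening, from 0 (shut) to 1 (fully open), set as the call begins (left out, the last holds). The fingers move at their own pace and stop on an object; "newtons" is the grip in N (left out, the last holds). Time passes only in rows, so rows that repeat a pose let the fingers close. It gives the time, the measured TCP pose, the force, the opening and the grip force at its end, in the units of the state.
- ctrl.state(): the state, without advancing time (a new reading comes with each control period).
- ctrl.capture(name): name is "side" or "top" or "wrist"; returns the picture (480x640x3 uint8, blue, green, red); there is no depth.
- ctrl.calibration(name): a dict with "intrinsics" (3x3 intrinsics, pixels), "position" and "orientation" of the camera in the world; the wrist camera has in their place "hand_eye" (4x4, takes a point from camera to tool coordinates, whose origin is the TCP and whose axes are the flange's). Camera axes: x right, y down, z forward; pixel columns grow to the right and rows downward; lengths in m; the calibration is good to about 2 mm. A picture is of the moment at which its call begins: read the wrist's pose just before it. calibration takes no time and is no camera call.
- ctrl.hand_in(): hands the job in; it is judged then, once.
The state is a dict: "clock": time; "joint_pos": joint angles; "qd": joint speeds; "joint_torque": joint torques, N m; "position": TCP position; "eef_rot": TCP orientation; "wrist_force": force on the tool from outside, world axes, zero at the start; "moment": the same for the moment, N m; "opening": finger opening in m; "finger_force": force on a finger pad.
Only numpy, scipy, OpenCV 4.12 (cv2) and the standard library are available. Lean on these libraries where they do the work, as an engineer would, in place of code of your own. Each camera call takes 0.05 s, during which the arm holds its last target. There are 200 camera calls.

## Working session

There is one attempt and no reset: what is moved stays moved. The work goes in short steps, Python scripts to look and compute and a tool call to move; the robot and the scene stay as the last step left them, time stands still between calls to the robot, and variables do not carry over. Pictures are saved under pics/ and viewed, at most 10 in all, crops included, and the job is handed in when it is done.

Besides the shell and the picture viewer there is one more tool, called after "Emit:" in YAML: its name, and indented under it one key for each argument. servo_tool: Moves the arm, as the interface text tells. Its arguments: {"type":"object","properties":{"motion":{"type":"array"},"hand":{"type":"number"},"newtons":{"type":"number"}},"required":["motion"]}

```bash
mkdir -p pics; ls; python3 - <<'E'
from cell import ctrl
import cv2,numpy as np
a=ctrl.capture("top");b=ctrl.capture("side")
cv2.imwrite("pics/top0.png",a);cv2.imwrite("pics/side0.png",b)
for n in("top","side"):print(ctrl.calibration(n))
print(ctrl.calibration("wrist"))
print(ctrl.state())
E
```

```text
pics
{'intrinsics': array([[488.56114115,   0.        , 310.20946996],
       [  0.        , 488.56114115, 238.6083245 ],
       [  0.        ,   0.        ,   1.        ]]), 'position': array([0.35163404, 0.02076325, 0.96947267]), 'orientation': array([ 0.72215647, -0.68325367,  0.07316698, -0.07937914])}
{'intrinsics': array([[525.41165512,   0.        , 314.83326787],
       [  0.        , 525.41165512, 243.27321485],
       [  0.        ,   0.        ,   1.        ]]), 'position': array([0.22915961, 0.72085141, 0.54552763]), 'orientation': array([-0.20478695,  0.85893022, -0.45835866,  0.10103718])}
{'intrinsics': array([[347.23381446,   0.        , 322.76920191],
       [  0.        , 347.23381446, 237.8279743 ],
       [  0.        ,   0.        ,   1.        ]]), 'hand_eye': array([[-8.75633144e-05, -9.50315547e-01, -3.11288215e-01,
         8.02360137e-02],
       [ 9.99999621e-01,  1.86609102e-04, -8.50982463e-04,
         1.20509367e-03],
       [ 8.66791080e-04, -3.11288171e-01,  9.50315170e-01,
        -1.80372311e-01],
       [ 0.00000000e+00,  0.00000000e+00,  0.00000000e+00,
         1.00000000e+00]])}
{'clock': 0.1, 'joint_pos': array([-1.47130005e+00,  1.81453862e-01,  1.60784508e+00, -2.65164787e-06,
        1.35380457e+00, -2.06318842e-01]), 'qd': array([-0.00024015, -0.00255595, -0.00452963, -0.00036658,  0.00047968,
       -0.00087493]), 'joint_torque': array([ 1.93380416e-03, -4.34822488e+01, -3.42694438e+01,  7.05375150e-02,
        3.40326922e-02, -3.60716922e-05]), 'position': array([ 0.17306983, -0.54780604,  0.20363793]), 'eef_rot': array([ 9.88332073e-01,  1.52312647e-01,  3.90366296e-05, -7.54421754e-04]), 'wrist_force': array([ 0.06128394, -0.18905838, -0.22352352]), 'moment': array([ 0.00824709, -0.04278034,  0.0425127 ]), 'finger_force': 0.0, 'opening': 0.08820338374122884}
```

View pics/top0.png

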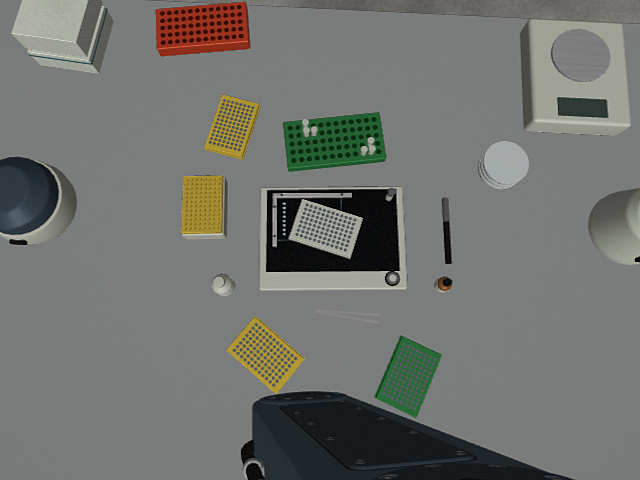

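View pics/side0.png

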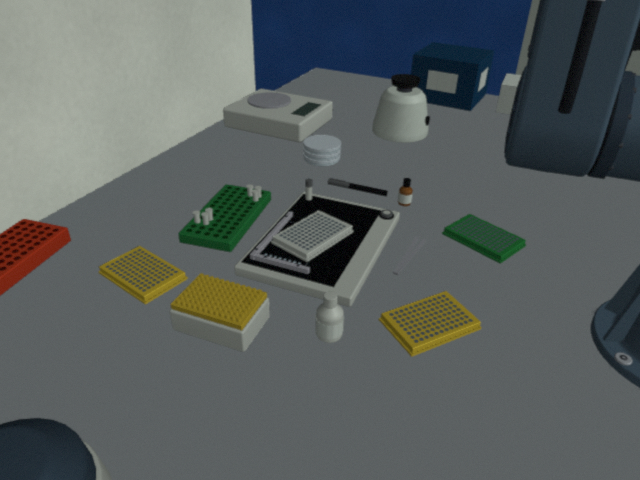

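The top view shows the following:
- The white plate is at about (326,228), on the dark glass of the guide (260–407, 187–290).
- The key is at (392,279) and the fence corner at (274,194).
- Look-alikes to leave alone: yellow plates (233,127) and (265,354), the green plate (408,376), the tip box (204,206) and the green rack (335,142).

The one I want is the white plate on the glass.

```bash
cat > h.py <<'E'
from cell import ctrl
import cv2,numpy as np
from scipy.spatial.transform import Rotation as R
def ray(name,px,z,st=None):
    c=ctrl.calibration(name);K=c["intrinsics"]
    if name=="wrist":
        T=np.eye(4);T[:3,:3]=R.from_quat(st["eef_rot"]).as_matrix();T[:3,3]=st["position"];T=T@c["hand_eye"];Rm=T[:3,:3];p=T[:3,3]
    else: Rm=R.from_quat(c["orientation"]).as_matrix();p=c["position"]
    px=np.atleast_2d(px).astype(float)
    d=np.c_[px,np.ones(len(px))]@np.linalg.inv(K).T@Rm.T
    return p+d*((z-p[2])/d[:,2])[:,None]
E
python3 - <<'E'
from h import *
im=cv2.imread("pics/top0.png");g=cv2.cvtColor(im,cv2.COLOR_BGR2GRAY)
hsv=cv2.cvtColor(im,cv2.COLOR_BGR2HSV)
# dark glass
roi=np.zeros_like(g);roi[180:296,252:414]=1
d=((g<60)&(roi>0)).astype(np.uint8)
# plate mask: bright near plate
w=((g>130)&(hsv[...,1]<60)).astype(np.uint8)*roi
w2=cv2.morphologyEx(w,cv2.MORPH_CLOSE,np.ones((5,5)))
n,l,s,c=cv2.connectedComponentsWithStats(w)
for i in range(1,n):
    if s[i,4]>30:print(i,s[i],c[i])
i=l[205:250,300:355];lab=np.bincount(i[i>0]).argmax()
cs,_=cv2.findContours((l==lab).astype(np.uint8),cv2.RETR_EXTERNAL,cv2.CHAIN_APPROX_NONE)
r=cv2.minAreaRect(max(cs,key=cv2.contourArea));print(r)
P=ray("top",cv2.boxPoints(r),.0364);print(P,np.linalg.norm(np.diff(P,axis=0),axis=1))
big=cv2.resize(im[180:296,252:414],None,fx=4.9,fy=4.9,interpolation=cv2.INTER_CUBIC);cv2.imwrite("pics/crop.png",big)
E
```

```text
3 [ 259  187  148  104 3810] [329.48608924 261.79737533]
4 [273 193  79  12 348] [308.69827586 195.22126437]
6 [ 289  199   74   60 1895] [325.63166227 228.95778364]
9 [273 208   4  28 108] [274.51851852 221.00925926]
16 [273 237   4   9  35] [274.51428571 241.11428571]
17 [389 275   8   7  40] [392.35 277.75]
((325.46356201171875, 228.11329650878906), (63.98991394042969, 42.50127410888672), 17.81888771057129)
[[ 0.55399211  0.07717182  0.0364    ]
 [ 0.63776515  0.05667825  0.0364    ]
 [ 0.60412122 -0.06576318  0.0364    ]
 [ 0.52171341 -0.04325648  0.0364    ]] [0.08624331 0.1269796  0.08542598]
```

View pics/crop.png

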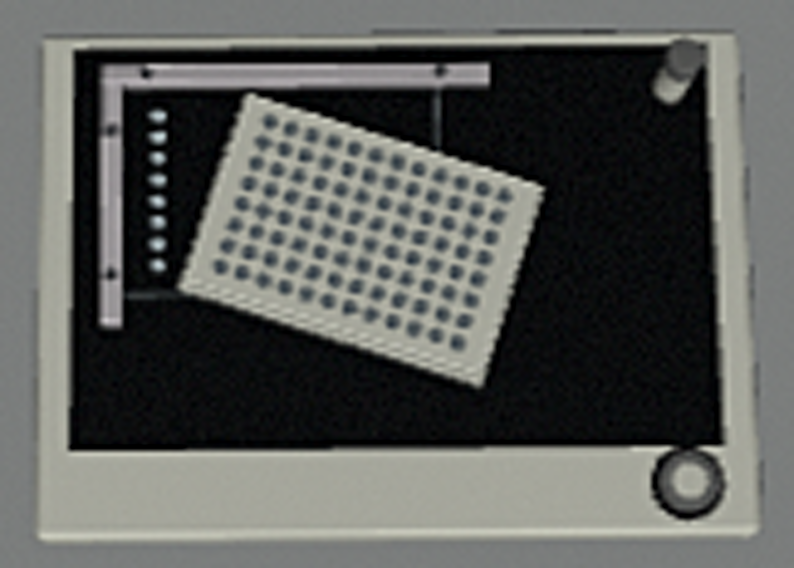

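The crop confirms my choice: it is the white plate with wells, turned about 17°. The fence's inner corner is at crop (122,88) and the key at crop (687,482). Next I fit the guide frame.

```bash
python3 - <<'E'
from h import *
C=[((122,88),(80,110,32)),((489,86),(80,-40,32)),((123,327),(-20,110,32)),((687,482),(-85,-115,26)),((43,37),(105,145,22)),((735,34),(105,-145,22)),((38,530),(-105,145,22)),((758,525),(-105,-145,22))]
W=[];G=[]
for p,g in C:
    W.append(ray("top",(np.array(p)+.5)/4.9+[252,180]-.5,g[2]/1e3)[0][:2]);G.append(np.array(g[:2])/1e3)
W=np.array(W);G=np.array(G)
w0,g0=W.mean(0),G.mean(0)
H=(G-g0).T@(W-w0);a=np.arctan2(H[0,1]-H[1,0],H[0,0]+H[1,1])
M=np.array([[np.cos(a),-np.sin(a)],[np.sin(a),np.cos(a)]]);t=w0-M@g0
print("guide",t,np.degrees(a));print("resid mm",((G@M.T+t-W)*1e3).round(1))
np.savez("guide.npz",M=M,t=t,a=a)
P=np.array([[ 0.55399,.07717],[.63777,.05668],[.60412,-.06576],[.52171,-.04326]])
print("plate in guide",((P-t)@M*1e3).round(1),((P.mean(0)-t)@M*1e3).round(1))
s=ctrl.state();T=R.from_quat(s["eef_rot"]).as_matrix();print(T.round(3))
for n,g in dict(A=(-60,30),B=(20,-110),key=(-85,-115)).items(): print(n,M@(np.array(g)/1e3)+t)
E
```

```text
guide [ 0.56616429 -0.0078947 ] 3.660409695618157
resid mm [[ 1.5  0.1]
 [ 2.   0. ]
 [ 1.1  1.1]
 [-0.4 -0.4]
 [ 0.9  1.4]
 [ 2.5 -1.5]
 [-4.2  1.9]
 [-3.4 -2.6]]
plate in guide [[ -6.7  85.7]
 [ 75.6  59.9]
 [ 34.2 -60.2]
 [-46.6 -32.5]] [14.1 13.2]
[[ 0.954  0.301 -0.   ]
 [ 0.301 -0.954  0.002]
 [ 0.    -0.001 -1.   ]]
A [0.50437141 0.01821353]
B [ 0.59314619 -0.11639344]
key [ 0.48867961 -0.12808673]
```

```bash
cat >> h.py <<'E'
def go(gx,gy,z,yaw=0):
    "guide mm, world z mm, yaw of tool x in guide deg -> tool shift mm, rotvec"
    q=np.load("guide.npz");s=ctrl.state();T=R.from_quat(s["eef_rot"])
    w=np.append(q["M"]@(np.array([gx,gy])/1e3)+q["t"],z/1e3)
    y=q["a"]+np.radians(yaw);D=R.from_matrix(np.array([[np.cos(y),np.sin(y),0],[np.sin(y),-np.cos(y),0],[0,0,-1]]))
    print("shift",(T.inv().apply(w-s["position"])*1e3).round(1),"rot",(T.inv()*D).as_rotvec().round(4))
def where():
    q=np.load("guide.npz");s=ctrl.state()
    print("guide pos",((s["position"][:2]-q["t"])@q["M"]*1e3).round(1),"z",round(s["position"][2]*1e3,1),"F",s["wrist_force"].round(1),"t",s["clock"])
E
python3 - <<'E'
from h import *
C=[((122,88),(80,110,32)),((489,86),(80,-40,32)),((123,327),(-20,110,32)),((687,482),(-85,-115,26)),((43,37),(105,145,22)),((735,34),(105,-145,22))]
W=np.array([ray("top",(np.array(p)+.5)/4.9+[252,180]-.5,g[2]/1e3)[0][:2] for p,g in C]);G=np.array([g[:2] for p,g in C])/1e3
w0,g0=W.mean(0),G.mean(0)
H=(G-g0).T@(W-w0);a=np.arctan2(H[0,1]-H[1,0],H[0,0]+H[1,1])
M=np.array([[np.cos(a),-np.sin(a)],[np.sin(a),np.cos(a)]]);t=w0-M@g0
print("guide",t,np.degrees(a),((G@M.T+t-W)*1e3).round(1).tolist())
np.savez("guide.npz",M=M,t=t,a=a)
go(-72,10,120)
E
```

```text
guide [ 0.56490152 -0.00802155] 3.6699984818531064 [[0.2, -0.0], [0.8, -0.1], [-0.2, 1.0], [-1.6, -0.6], [-0.3, 1.3], [1.2, -1.6]]
shift [ 468.6 -423.6   84.4] rot [-1.500e-03 -1.000e-04  2.418e-01]
```

Emit:
servo_tool:
  motion:
    - [[468,-424,0],[0,0,0.242]]
    - [[468,-424,0],[0,0,0.242]]
    - [[468,-424,0],[0,0,0.242]]
    - [[468,-424,0],[0,0,0.242]]
    - [[468,-424,0],[0,0,0.242]]
    - [[468,-424,84],[0,0,0.242]]
    - [[468,-424,84],[0,0,0.242]]
    - [[468,-424,84],[0,0,0.242]]
    - [[468,-424,84],[0,0,0.242]]
    - [[468,-424,84],[0,0,0.242]]
  hand: 1

```text
clock: 1.35
position: [0.4839, -0.0157, 0.1243]
eef_rot: [0.999, 0.032, 0.0, 0.0]
wrist_force: [0.9, -1.2, 0.3]
opening: 0.0881
finger_force: 0.0
```

```bash
python3 - <<'E'
from h import *
where();go(-72,10,27)
E
```

```text
guide pos [-81.3  -2.4] z 124.3 F [ 0.9 -1.2  0.3] t 1.35
shift [  9.3 -12.5  97.3] rot [ 0.0003 -0.0003 -0.    ]
```

Emit:
servo_tool:
  motion:
    - [[9,-12,40],[0,0,0]]
    - [[9,-12,60],[0,0,0]]
    - [[9,-12,80],[0,0,0]]
    - [[9,-12,80],[0,0,0]]

```text
clock: 1.85
position: [0.4897, -0.0045, 0.0431]
eef_rot: [0.999, 0.032, -0.002, -0.001]
wrist_force: [-1.0, -0.1, 0.3]
opening: 0.0884
finger_force: 0.0
```

```bash
python3 - <<'E'
from h import *
where();go(-72,10,27)
s=ctrl.state();im=ctrl.capture("wrist");cv2.imwrite("pics/w1.png",im)
E
```

```text
guide pos [-74.8   8.3] z 43.1 F [-1.  -0.1  0.3] t 1.85
shift [ 2.9 -1.7 16.1] rot [-0.0013  0.0041 -0.    ]
```

View pics/w1.png

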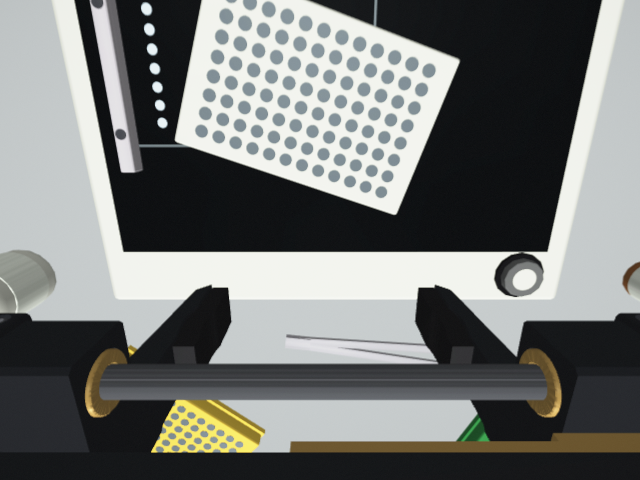

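The wrist view shows the plate ahead of the open fingers. Its near right corner is at (397,214), the key is at (520,275) and the fence end is at (130,170). The fingertips are clear, so I lower them and push.

Emit:
servo_tool:
  motion:
    - [[3,-2,8],[0,0.004,0]]
    - [[3,-2,15],[0,0.004,0]]
    - [[3,-2,15],[0,0.004,0]]
    - [[10,-2,15],[0,0.004,0]]
    - [[17,-2,15],[0,0.004,0]]
    - [[22,-2,15],[0,0.004,0]]
    - [[27,-2,15],[0,0.004,0]]
    - [[32,-2,15],[0,0.004,0]]
    - [[37,-2,15],[0,0.004,0]]
    - [[42,-2,15],[0,0.004,0]]

```text
clock: 3.15
position: [0.5336, -0.0004, 0.0298]
eef_rot: [0.999, 0.032, 0.002, -0.0]
wrist_force: [-0.4, 0.6, 0.2]
opening: 0.0878
finger_force: 0.0
```

```bash
python3 - <<'E'
from h import *
where();go(-21,10,27)
E
```

```text
guide pos [-30.8   9.6] z 29.8 F [-0.4  0.6  0.2] t 3.15
shift [ 9.8 -0.4  2.9] rot [-0.     -0.0039 -0.0002]
```

Emit:
servo_tool:
  motion:
    - [[3,0,1],[0,-0.004,0]]
    - [[6,0,2],[0,-0.004,0]]
    - [[9,0,2],[0,-0.004,0]]
    - [[9,0,2],[0,-0.004,0]]

```text
clock: 3.65
position: [0.5425, 0.0002, 0.0279]
eef_rot: [0.999, 0.032, 0.0, 0.0]
wrist_force: [-0.8, 0.6, 0.4]
opening: 0.0878
finger_force: 0.0
```

```bash
python3 - <<'E'
from h import *
where();im=ctrl.capture("wrist");cv2.imwrite("pics/w2.png",im)
E
```

```text
guide pos [-21.9   9.6] z 27.9 F [-0.8  0.6  0.4] t 3.65
```

View pics/w2.png

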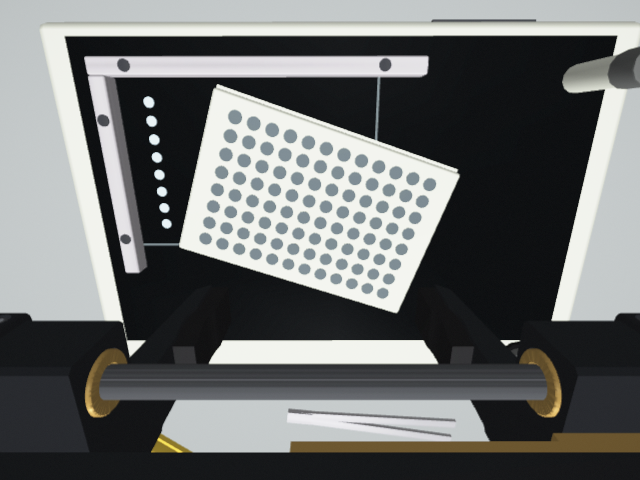

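The near right corner slipped between the open fingers, so the plate has hardly moved. I back off, narrow the gap and push again.

Emit:
servo_tool:
  motion:
    - [[-20,0,0],[0,0,0]]
    - [[-40,0,0],[0,0,0]]
    - [[-42,10,0],[0,0,0]]
    - [[-42,10,0],[0,0,0]]
    - [[-42,10,0],[0,0,0]]

```text
clock: 4.32
position: [0.5019, -0.0129, 0.0281]
eef_rot: [0.999, 0.032, 0.0, 0.0]
wrist_force: [0.2, 1.0, 0.4]
opening: 0.0881
finger_force: 0.0
```

Emit:
servo_tool:
  motion:
    - [[0,0,0],[0,0,0]]
    - [[0,0,0],[0,0,0]]
    - [[0,0,0],[0,0,0]]
    - [[5,0,0],[0,0,0]]
    - [[10,0,0],[0,0,0]]
    - [[14,0,0],[0,0,0]]
    - [[18,0,0],[0,0,0]]
    - [[22,0,0],[0,0,0]]
    - [[26,0,0],[0,0,0]]
    - [[30,0,0],[0,0,0]]
  hand: 0.5

```text
clock: 5.58
position: [0.5312, -0.0105, 0.0279]
eef_rot: [0.999, 0.032, -0.0, -0.0]
wrist_force: [-0.4, -0.3, -0.5]
opening: 0.0443
finger_force: 0.0
```

Emit:
servo_tool:
  motion:
    - [[4,0,0],[0,0,0]]
    - [[8,0,0],[0,0,0]]
    - [[12,0,0],[0,0,0]]
    - [[12,0,0],[0,0,0]]

```text
clock: 6.08
position: [0.5432, -0.0098, 0.0279]
eef_rot: [0.999, 0.032, 0.0, 0.0]
wrist_force: [0.4, 0.0, 0.3]
opening: 0.0442
finger_force: 0.0
```

```bash
python3 - <<'E'
from h import *
where();im=ctrl.capture("wrist");cv2.imwrite("pics/w3.png",im)
E
```

```text
guide pos [-21.7  -0.4] z 27.9 F [0.4 0.  0.3] t 6.075
```

View pics/w3.png

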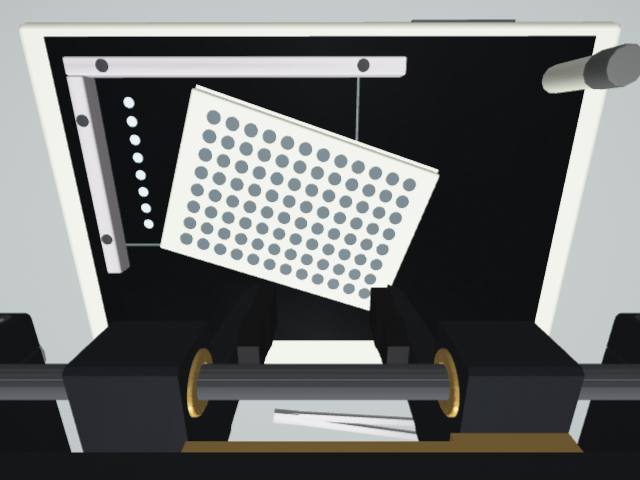

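```bash
cat >> h.py <<'E'
def gw(px,z):
    q=np.load("guide.npz");s=ctrl.state()
    return ((ray("wrist",px,z,s)[:,:2]-q["t"])@q["M"]*1e3).round(1)
E
python3 - <<'E'
from h import *
print("plate FL FR NR NL",gw([(195,91),(438,174),(371,311),(161,248)],.0364).tolist())
print("fence corner top inner, right end, left-near end",gw([(83,77),(405,77),(118,272)],.032).tolist())
print("tip r", gw([(372,289),(388,289)],.028).tolist())
E
```

```text
plate FL FR NR NL [[72.9, 56.9], [35.2, -58.1], [-40.8, -28.5], [-3.4, 83.5]]
fence corner top inner, right end, left-near end [[79.3, 109.6], [79.2, -39.7], [-19.1, 111.5]]
tip r [[-31.4, -29.8], [-31.4, -39.0]]
```

The plate hasn't moved, and the visible finger ends don't project where I'd expect the tips. I'll check from the side.

```bash
python3 - <<'E'
from h import *
im=ctrl.capture("side");c=im[170:310,210:420];c=cv2.convertScaleAbs(c,alpha=1.6,beta=30);cv2.imwrite("pics/s1.png",cv2.resize(c,None,fx=3.8,fy=3.8,interpolation=cv2.INTER_CUBIC))
E
```

```text
(no output)
```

View pics/s1.png

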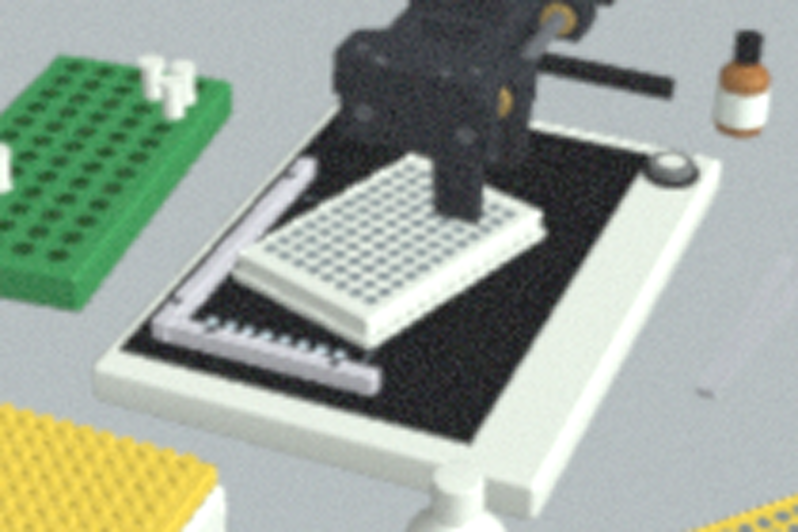

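```bash
python3 - <<'E'
from h import *
q=np.load("guide.npz")
for px in [(437,207),(460,218),(483,215)]:
    p=(np.array(px)+.5)/3.8+[210,170]-.5
    for z in (.028,.045,.055,.065):
        print(px,z,((ray("side",p,z)[:,:2]-q["t"])@q["M"]*1e3).round(1)[0])
s=ctrl.state();print(s["opening"],s["joint_pos"].round(3))
E
```

```text
(437, 207) 0.028 [  9.  -27.5]
(437, 207) 0.045 [-0.8 -2. ]
(437, 207) 0.055 [-6.6 13. ]
(437, 207) 0.065 [-12.3  28. ]
(460, 218) 0.028 [ -5.  -22.7]
(460, 218) 0.045 [-14.3   2.6]
(460, 218) 0.055 [-19.8  17.5]
(460, 218) 0.065 [-25.3  32.4]
(483, 215) 0.028 [-14.3 -29.8]
(483, 215) 0.045 [-23.3  -4.3]
(483, 215) 0.055 [-28.6  10.8]
(483, 215) 0.065 [-33.9  25.8]
0.0440258929704473 [-0.237  0.34   1.81   0.     0.992  1.27 ]
```

Image rays from both cameras put the true fingertips about 34 mm above the stated TCP. They passed over the plate at z ≈ 61, so nothing was touched. I back off, descend further and feel gently for the glass.

Emit:
servo_tool:
  motion:
    - [[-20,0,0],[0,0,0]]
    - [[-42,0,0],[0,0,0]]
    - [[-42,0,0],[0,0,0]]
    - [[-42,0,10],[0,0,0]]
    - [[-42,0,20],[0,0,0]]
    - [[-42,0,27],[0,0,0]]
    - [[-42,0,29],[0,0,0]]
    - [[-42,0,29],[0,0,0]]

```text
clock: 7.18
position: [0.5009, -0.0124, -0.0014]
eef_rot: [0.999, 0.032, -0.0, -0.0]
wrist_force: [-0.2, 0.3, -0.2]
opening: 0.0442
finger_force: 0.0
```

Emit:
servo_tool:
  motion:
    - [[0,0,1],[0,0,0]]
    - [[0,0,2],[0,0,0]]
    - [[0,0,3],[0,0,0]]
    - [[0,0,3],[0,0,0]]

```text
clock: 7.68
position: [0.501, -0.0125, -0.0041]
eef_rot: [0.999, 0.032, 0.0, -0.0]
wrist_force: [0.1, -0.1, 0.5]
opening: 0.0444
finger_force: 0.0
```

```bash
python3 - <<'E'
from h import *
where();im=ctrl.capture("side");c=im[170:310,210:420];c=cv2.convertScaleAbs(c,alpha=1.6,beta=30);cv2.imwrite("pics/s2.png",cv2.resize(c,None,fx=3.8,fy=3.8,interpolation=cv2.INTER_CUBIC))
E
```

```text
guide pos [-64.1  -0.4] z -4.1 F [ 0.1 -0.1  0.5] t 7.675
```

View pics/s2.png

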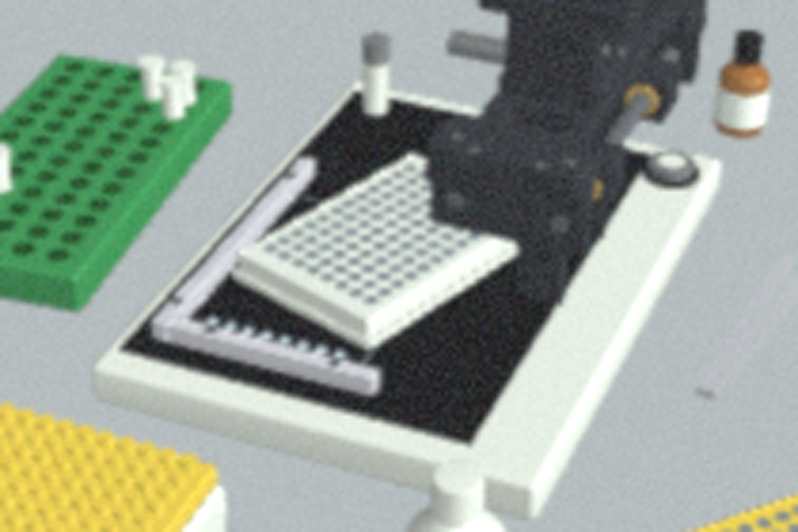

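The side view now shows the fingertips beside the plate, just above the near glass, with the left finger's end at about (545,302). I compute its height.

```bash
python3 - <<'E'
from h import *
q=np.load("guide.npz")
for px in [(528,293),(545,302),(560,290)]:
    p=(np.array(px)+.5)/3.8+[210,170]-.5
    for z in (.022,.028,.034):
        print(px,z,((ray("side",p,z)[:,:2]-q["t"])@q["M"]*1e3).round(1)[0])
E
```

```text
(528, 293) 0.022 [-54.4  16.4]
(528, 293) 0.028 [-57.1  24.8]
(528, 293) 0.034 [-59.8  33.2]
(545, 302) 0.022 [-64.1  20.1]
(545, 302) 0.028 [-66.6  28.5]
(545, 302) 0.034 [-69.2  36.8]
(560, 290) 0.022 [-67.2   8. ]
(560, 290) 0.028 [-69.8  16.5]
(560, 290) 0.034 [-72.3  25. ]
```

Emit:
servo_tool:
  motion:
    - [[0,0,1],[0,0,0]]
    - [[0,0,2],[0,0,0]]
    - [[0,0,3],[0,0,0]]
    - [[0,0,4],[0,0,0]]
    - [[0,0,4],[0,0,0]]

```text
clock: 8.35
position: [0.5009, -0.0125, -0.0083]
eef_rot: [0.999, 0.032, -0.0, -0.0]
wrist_force: [0.5, 0.1, -0.6]
opening: 0.0445
finger_force: 0.0
```

Emit:
servo_tool:
  motion:
    - [[6,0,0],[0,0,0]]
    - [[11,0,0],[0,0,0]]
    - [[15,0,0],[0,0,0]]
    - [[19,0,0],[0,0,0]]
    - [[23,0,0],[0,0,0]]
    - [[27,0,0],[0,0,0]]
    - [[31,0,0],[0,0,0]]
    - [[35,0,0],[0,0,0]]
    - [[38,0,0],[0,0,0]]
    - [[38,0,0],[0,0,0]]

```text
clock: 9.6
position: [0.5395, -0.0099, -0.0081]
eef_rot: [0.999, 0.032, 0.0, -0.0]
wrist_force: [-0.5, -0.8, 1.1]
opening: 0.0441
finger_force: 0.3
```

```bash
cat >> h.py <<'E'
def plate(name="wrist"):
    "min-area rectangle of the white plate on the dark glass, guide mm and deg"
    q=np.load("guide.npz");s=ctrl.state();im=ctrl.capture(name);cv2.imwrite("pics/last_%s.png"%name,im)
    hsv=cv2.cvtColor(im,cv2.COLOR_BGR2HSV);g=hsv[...,2]
    n,l,st,c=cv2.connectedComponentsWithStats(((g>(200 if name=="wrist" else 130))&(hsv[...,1]<60)).astype(np.uint8))
    for i in range(1,n):
        if st[i,4]<(8000 if name=="wrist" else 1000):continue
        cs,_=cv2.findContours((l==i).astype(np.uint8),cv2.RETR_EXTERNAL,cv2.CHAIN_APPROX_NONE)
        p=max(cs,key=cv2.contourArea)[:,0].astype(float)
        w=((ray(name,p,.0364,s)[:,:2]-q["t"])@q["M"]*1e3)
        r=cv2.minAreaRect(w.astype(np.float32))
        print("blob",st[i],"centre",np.round(r[0],1),"size",np.round(r[1],1),"deg",round(r[2],2))
        print("  x[%.1f %.1f] y[%.1f %.1f]"%(w[:,0].min(),w[:,0].max(),w[:,1].min(),w[:,1].max()))
E
python3 - <<'E'
from h import *
where();plate()
E
```

```text
guide pos [-25.5  -0.3] z -8.1 F [-0.5 -0.8  1.1] t 9.6
blob [   0   27  430   27 9934] centre [82.7 36.6] size [149.8   8. ] deg 89.97
  x[78.7 86.7] y[-38.3 111.4]
blob [   78    53   353   240 45944] centre [32.6 26.9] size [128.2  82.3] deg 84.33
  x[-14.3 78.7] y[-40.6 89.9]
```

View pics/last_wrist.png

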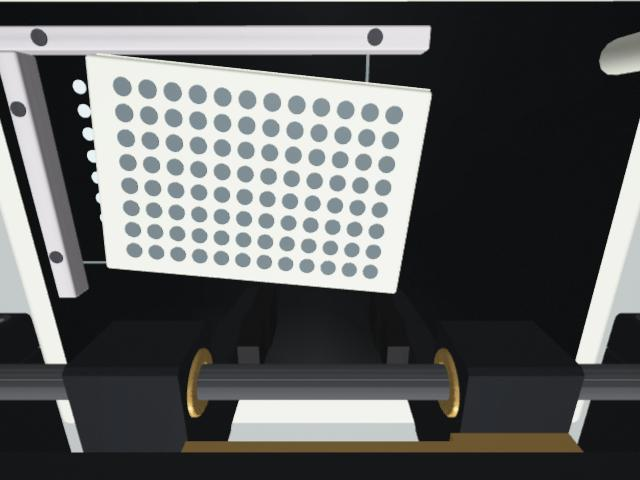

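The plate has turned to about 6° and its far left corner has reached the far fence. I push on to square it.

Emit:
servo_tool:
  motion:
    - [[3,0,0],[0,0,0]]
    - [[6,0,0],[0,0,0]]
    - [[8,0,0],[0,0,0]]
    - [[9,0,0],[0,0,0]]
    - [[10,0,0],[0,0,0]]
    - [[10,0,0],[0,0,0]]

```text
clock: 10.4
position: [0.549, -0.0094, -0.0081]
eef_rot: [0.999, 0.032, 0.0, 0.0]
wrist_force: [-0.6, -1.6, 1.8]
opening: 0.0438
finger_force: 0.6
```

```bash
python3 - <<'E'
from h import *
where();plate()
E
```

```text
guide pos [-15.9  -0.4] z -8.1 F [-0.6 -1.6  1.8] t 10.4
blob [   0   16  640   14 8445] centre [97.6 -0.5] size [219.8   3.9] deg 89.97
  x[95.6 99.5] y[-110.4 109.4]
blob [   0   57  428   24 9326] centre [83.3 37.5] size [151.9   7.4] deg 89.97
  x[79.6 87.0] y[-38.4 113.5]
blob [   72    81   342   213 44147] centre [37.1 28. ] size [123.6  82.6] deg 88.96
  x[-5.2 79.3] y[-34.4 90.6]
```

Emit:
servo_tool:
  motion:
    - [[-10,0,0],[0,0,0]]
    - [[-10,0,-40],[0,0,0]]
    - [[0,20,-60],[0,0,-0.18]]
    - [[51,55,-60],[0,0,-0.36]]
    - [[51,55,-60],[0,0,-0.54]]
    - [[51,55,-60],[0,0,-0.72]]
    - [[51,55,-60],[0,0,-0.9]]
    - [[51,55,-60],[0,0,-1.08]]
    - [[51,55,-60],[0,0,-1.26]]
    - [[51,55,-60],[0,0,-1.44]]

```text
clock: 11.7
position: [0.6026, -0.0608, 0.0516]
eef_rot: [0.728, 0.685, -0.0, -0.0]
wrist_force: [0.4, -0.3, 0.4]
opening: 0.0438
finger_force: 0.0
```

```bash
python3 - <<'E'
from h import *
where();go(35,-55,-8,90)
E
```

```text
guide pos [ 34.2 -55.1] z 51.6 F [ 0.4 -0.3  0.4] t 11.7
shift [ 0.1  0.8 59.6] rot [-0.0005 -0.0004 -0.125 ]
```

Emit:
servo_tool:
  motion:
    - [[0,1,0],[0,0,-0.125]]
    - [[0,1,25],[0,0,-0.125]]
    - [[0,1,50],[0,0,-0.125]]
    - [[0,1,59],[0,0,-0.125]]
    - [[0,1,59],[0,0,-0.125]]

```text
clock: 12.32
position: [0.6036, -0.0609, -0.0075]
eef_rot: [0.686, 0.727, -0.0, -0.001]
wrist_force: [-0.2, 0.5, 0.3]
opening: 0.044
finger_force: 0.0
```

```bash
python3 - <<'E'
from h import *
where();plate();go(35,-28,-8,90)
E
```

```text
guide pos [ 35.2 -55.3] z -7.5 F [-0.2  0.5  0.3] t 12.325
blob [    0     0   113   364 25015] centre [-82.2  -8.1] size [ 45.3 146.3] deg 0.0
  x[-104.9 -59.5] y[-81.3 65.0]
blob [  207     0   241   269 38342] centre [36.2 15.5] size [98.4 81.5] deg 89.03
  x[-5.3 77.7] y[-33.9 64.6]
blob [  465    43   107   289 20130] centre [115.6  -7.1] size [ 37.6 117.2] deg 1.78
  x[97.6 136.2] y[-65.1 51.0]
shift [27.5 -1.2  1.3] rot [ 0.0002 -0.     -0.0061]
```

View pics/last_wrist.png

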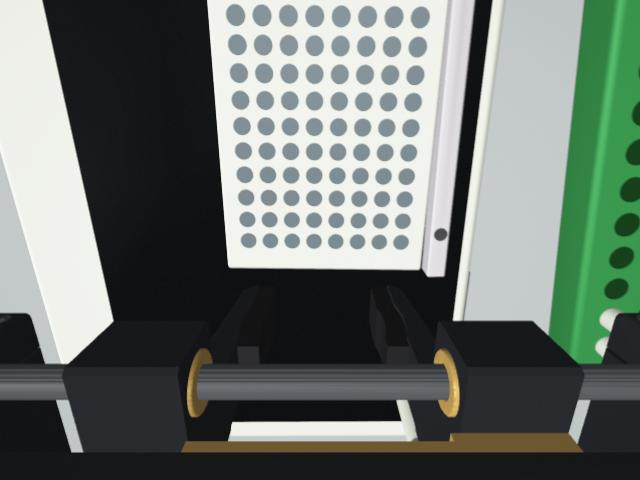

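The plate lies square ahead of the fingers, with its right edge at v≈268, and the green rack is clear at the right. I push towards the left fence.

Emit:
servo_tool:
  motion:
    - [[6,-3,1],[0,0,-0.006]]
    - [[10,-3,1],[0,0,-0.006]]
    - [[13,-3,1],[0,0,-0.006]]
    - [[16,-3,1],[0,0,-0.006]]
    - [[19,-3,1],[0,0,-0.006]]
    - [[22,-3,1],[0,0,-0.006]]
    - [[24,-3,1],[0,0,-0.006]]
    - [[26,-3,1],[0,0,-0.006]]
    - [[27,-3,1],[0,0,-0.006]]
    - [[27,-3,1],[0,0,-0.006]]

```text
clock: 13.62
position: [0.5999, -0.0343, -0.008]
eef_rot: [0.684, 0.729, 0.0, 0.0]
wrist_force: [1.4, -1.3, 2.6]
opening: 0.0444
finger_force: 1.7
```

```bash
python3 - <<'E'
from h import *
where();plate()
E
```

```text
guide pos [ 33.3 -28.5] z -8.0 F [ 1.4 -1.3  2.6] t 13.625
blob [    0     0   116   364 26245] centre [-83.1  18.1] size [ 46.5 145.7] deg 0.05
  x[-106.3 -59.8] y[-54.7 91.0]
blob [  210     0   241   293 41400] centre [35.3 36.5] size [109.   81.3] deg 89.98
  x[-5.4 76.0] y[-18.0 91.0]
blob [  467    45   105   286 18675] centre [115.   20.2] size [ 36.1 114.5] deg 0.05
  x[96.9 133.1] y[-37.0 77.5]
```

Emit:
servo_tool:
  motion:
    - [[1,0,0],[0,0,0]]
    - [[1.5,0,0],[0,0,0]]
    - [[2,0,0],[0,0,0]]
    - [[2,0,0],[0,0,0]]

```text
clock: 14.18
position: [0.5997, -0.0324, -0.0081]
eef_rot: [0.684, 0.729, 0.0, 0.0]
wrist_force: [0.5, -3.3, 4.5]
opening: 0.0444
finger_force: 2.2
```

Emit:
servo_tool:
  motion:
    - [[1,0,0],[0,0,0]]
    - [[2,0,0],[0,0,0]]
    - [[2,0,0],[0,0,0]]

```text
clock: 14.55
position: [0.5997, -0.0315, -0.008]
eef_rot: [0.684, 0.729, -0.0, 0.001]
wrist_force: [-0.6, -7.8, 2.0]
opening: 0.0439
finger_force: 4.4
```

```bash
python3 - <<'E'
from h import *
where();plate()
E
```

```text
guide pos [ 33.2 -25.7] z -8.0 F [-0.6 -7.8  2. ] t 14.55
blob [    0     0   116   364 26128] centre [-82.1  21. ] size [ 44.5 145.7] deg 0.04
  x[-104.3 -59.8] y[-51.9 93.8]
blob [  210     0   241   294 41432] centre [35.2 39.1] size [109.4  81.3] deg 89.99
  x[-5.4 75.9] y[-15.6 93.8]
blob [  467    46   104   285 18564] centre [114.3  23. ] size [ 35.8 114.5] deg 0.73
  x[96.9 133.0] y[-34.1 80.0]
```

The force rose to 8 N and motion stopped, so the plate is against the left fence. Next I lift clear, turn back and press it home on the far fence.

Emit:
servo_tool:
  motion:
    - [[-12,0,0],[0,0,0]]
    - [[-12,0,-40],[0,0,0]]
    - [[0,-20,-60],[0,0,0.18]]
    - [[40,-63,-60],[0,0,0.36]]
    - [[72,-63,-60],[0,0,0.54]]
    - [[72,-63,-60],[0,0,0.72]]
    - [[72,-63,-60],[0,0,0.9]]
    - [[72,-63,-60],[0,0,1.08]]
    - [[72,-63,-60],[0,0,1.26]]
    - [[72,-63,-60],[0,0,1.44]]

```text
clock: 15.85
position: [0.5309, 0.0379, 0.051]
eef_rot: [0.996, 0.094, -0.001, -0.001]
wrist_force: [-0.5, 0.1, -0.3]
opening: 0.0442
finger_force: 0.0
```

```bash
python3 - <<'E'
from h import *
where();go(-32,44,-8,0)
E
```

```text
guide pos [-31.   48.1] z 51.0 F [-0.5  0.1 -0.3] t 15.85
shift [-1.4  4.  59. ] rot [-0.0016  0.0022  0.1249]
```

Emit:
servo_tool:
  motion:
    - [[-1,4,0],[0,0,0.125]]
    - [[-1,4,30],[0,0,0.125]]
    - [[-1,4,59],[0,0,0.125]]
    - [[-1,4,59],[0,0,0.125]]
    - [[6,4,59],[0,0,0.125]]
    - [[10,4,59],[0,0,0.125]]
    - [[13,4,59],[0,0,0.125]]
    - [[15,4,59],[0,0,0.125]]
    - [[16,4,59],[0,0,0.125]]
    - [[16,4,59],[0,0,0.125]]

```text
clock: 17.1
position: [0.5478, 0.0364, -0.007]
eef_rot: [0.999, 0.035, -0.001, 0.0]
wrist_force: [-4.2, -3.7, 3.0]
opening: 0.0439
finger_force: 2.2
```

```bash
python3 - <<'E'
from h import *
where();plate()
E
```

```text
guide pos [-14.2  45.4] z -7.0 F [-4.2 -3.7  3. ] t 17.1
blob [    0    21   640   342 39837] centre [69.8 79.3] size [104.3 276.7] deg 30.98
  x[-40.7 99.8] y[-65.3 188.2]
blob [ 126   62  426   25 9074] centre [83.4 39.1] size [  7.6 151.7] deg 0.1
  x[79.5 87.2] y[-36.7 115.0]
blob [  130    85   358   232 46283] centre [32.  49.6] size [ 95.2 130.9] deg 0.13
  x[-15.8 79.5] y[-15.9 115.0]
```

View pics/last_wrist.png

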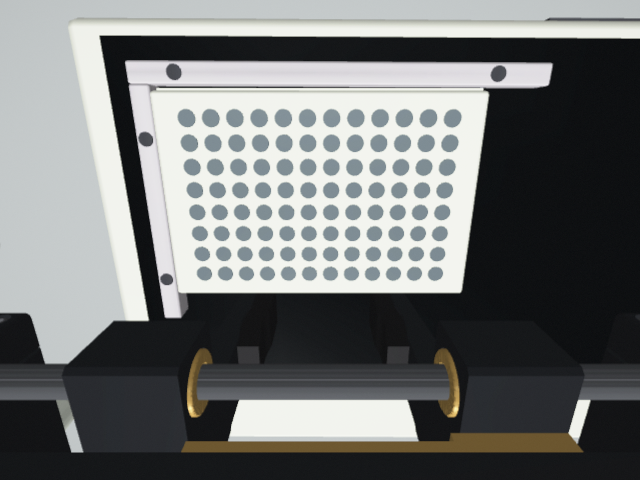

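The plate sits square, touching both fences. I push a little further to firm it up.

Emit:
servo_tool:
  motion:
    - [[1,0,0],[0,0,0]]
    - [[2,0,0],[0,0,0]]
    - [[3,0,0],[0,0,0]]
    - [[3,0,0],[0,0,0]]

```text
clock: 17.65
position: [0.5483, 0.0366, -0.0073]
eef_rot: [0.999, 0.035, -0.003, 0.0]
wrist_force: [-14.4, -4.2, 12.7]
opening: 0.044
finger_force: 7.0
```

```bash
python3 - <<'E'
from h import *
where();s=ctrl.state();im=ctrl.capture("wrist");cv2.imwrite("pics/seat.png",im)
g=cv2.cvtColor(im,cv2.COLOR_BGR2GRAY)
# plate near edge and right edge by gradient along columns/rows
q=np.load("guide.npz")
def sub(v): 
    d=np.diff(v.astype(float)); return d.argmin()
near=np.array([(u,250+sub(g[250:330,u])+.5) for u in list(range(200,231,5))+list(range(290,361,5))+list(range(420,446,5))])
right=np.array([(440+sub(g[v,440:510])+.5,v) for v in range(110,280,10)])
N=gw(near,.0364);Rr=gw(right,.0364)
print("near x",N[:,0].round(1),"slope deg",np.degrees(np.polyfit(N[:,1],N[:,0],1)[0]).round(2))
print("right y",Rr[:,1],"slope",np.degrees(np.polyfit(Rr[:,0],Rr[:,1],1)[0]).round(2))
E
```

```text
guide pos [-13.7  45.6] z -7.3 F [-14.4  -4.2  12.7] t 17.65
near x [-3.6 -3.6 -3.6 -3.5 -3.5 -3.5 -3.5 -3.3 -3.3 -3.3 -3.3 -3.3 -3.3 -3.2
 -3.2 -3.2 -3.2 -3.2 -3.2 -3.2 -3.1 -3.1 -3.  -3.  -2.9 -2.9 -2.9 -2.9] slope deg -0.37
right y [-15.7 -15.9 -16.1 -15.9 -16.1 -15.9 -16.1 -15.9 -16.1 -15.8 -16.  -16.2
 -16.  -16.2 -16.  -16.2 -16. ] slope 0.19
```

The contact is firm at 14 N, so the plate is seated. I back off, lift, shut the fingers, and go above the key with the hand turned 90° so the body clears the amber bottle.

Emit:
servo_tool:
  motion:
    - [[-6,0,0],[0,0,0]]
    - [[-20,0,0],[0,0,0]]
    - [[-20,0,-40],[0,0,0]]
    - [[-40,30,-80],[0,0,-0.18]]
    - [[-71,80,-80],[0,0,-0.36]]
    - [[-71,130,-80],[0,0,-0.54]]
    - [[-71,160,-80],[0,0,-0.72]]
    - [[-71,160,-80],[0,0,-0.9]]
    - [[-71,160,-80],[0,0,-1.08]]
    - [[-71,160,-80],[0,0,-1.26]]

```text
clock: 18.95
position: [0.4914, -0.1276, 0.0727]
eef_rot: [0.785, 0.619, 0.0, 0.0]
wrist_force: [0.6, -0.3, -0.1]
opening: 0.044
finger_force: 0.0
```

Emit:
servo_tool:
  motion:
    - [[0,0,0],[0,0,-0.18]]
    - [[0,0,0],[0,0,-0.31]]
    - [[0,0,0],[0,0,-0.31]]
    - [[0,0,0],[0,0,-0.31]]
    - [[0,0,0],[0,0,-0.31]]
    - [[0,0,0],[0,0,-0.31]]
  hand: 0

```text
clock: 19.7
position: [0.4918, -0.1277, 0.0729]
eef_rot: [0.683, 0.731, 0.0, 0.0]
wrist_force: [0.4, -0.7, 0.1]
opening: 0.0004
finger_force: 0.0
```

```bash
python3 - <<'E'
from h import *
where();go(-85,-115,3,90);plate("top")
im=cv2.imread("pics/w1.png");print(ctrl.state()["opening"])
E
```

```text
guide pos [ -80.6 -114.8] z 72.9 F [ 0.4 -0.7  0.1] t 19.7
shift [-0.2 -4.4 69.9] rot [0.0001 0.     0.0042]
blob [     0      0    640    480 220499] centre [43.5 27.2] size [1395.3  971.1] deg 89.39
  x[-444.7 536.4] y[-675.3 719.6]
blob [ 273  193   79   54 2585] centre [33.3 39.4] size [155.7 108. ] deg 89.47
  x[-20.1 88.0] y[-38.9 116.8]
0.0004853788092121248
```

Emit:
servo_tool:
  motion:
    - [[0,-3,15],[0,0,0.004]]
    - [[0,-3,30],[0,0,0.004]]
    - [[0,-3,38],[0,0,0.004]]
    - [[0,-3,44],[0,0,0.004]]
    - [[0,-3,46],[0,0,0.004]]
    - [[0,-3,46],[0,0,0.004]]

```text
clock: 20.5
position: [0.489, -0.128, 0.0269]
eef_rot: [0.684, 0.73, 0.0, 0.0]
wrist_force: [0.7, -0.1, 0.0]
opening: 0.0005
finger_force: 0.0
```

```bash
python3 - <<'E'
from h import *
where();go(-84,-115,0,90)
E
```

```text
guide pos [ -83.4 -114.8] z 26.9 F [ 0.7 -0.1  0. ] t 20.5
shift [-0.2 -0.6 26.9] rot [0.0002 0.0001 0.001 ]
```

No contact at 27, which fits the shorter fingers. I continue down to just above the key.

Emit:
servo_tool:
  motion:
    - [[0,0,8],[0,0,0]]
    - [[0,0,16],[0,0,0]]
    - [[0,0,22],[0,0,0]]
    - [[0,0,26],[0,0,0]]
    - [[0,0,26],[0,0,0]]

```text
clock: 21.12
position: [0.4885, -0.1278, 0.0004]
eef_rot: [0.684, 0.73, -0.0, -0.0]
wrist_force: [1.4, 0.7, -0.0]
opening: 0.0003
finger_force: 0.0
```

Emit:
servo_tool:
  motion:
    - [[0,0,2],[0,0,0]]
    - [[0,0,4],[0,0,0]]
    - [[0,0,5],[0,0,0]]
    - [[0,0,5],[0,0,0]]

```text
clock: 21.62
position: [0.4888, -0.1279, -0.0041]
eef_rot: [0.684, 0.73, -0.0, -0.0]
wrist_force: [-1.0, 0.1, 0.8]
opening: 0.0004
finger_force: 0.5
```

Emit:
servo_tool:
  motion:
    - [[0,0,1],[0,0,0]]
    - [[0,0,2],[0,0,0]]
    - [[0,0,2],[0,0,0]]

```text
clock: 22.0
position: [0.4889, -0.1279, -0.006]
eef_rot: [0.684, 0.73, 0.0, 0.0]
wrist_force: [-1.6, 0.7, 2.4]
opening: 0.0003
finger_force: 1.5
```

Emit:
servo_tool:
  motion:
    - [[0,0,1],[0,0,0]]
    - [[0,0,2],[0,0,0]]
    - [[0,0,3],[0,0,0]]
    - [[0,0,4],[0,0,0]]
    - [[0,0,4],[0,0,0]]

```text
clock: 22.62
position: [0.489, -0.128, -0.0083]
eef_rot: [0.684, 0.73, -0.0, -0.0]
wrist_force: [-8.8, 3.7, 23.9]
opening: 0.0007
finger_force: 12.1
```

The key bottomed out at 24 N after about 4 mm. I release and move clear.

Emit:
servo_tool:
  motion:
    - [[0,0,-4],[0,0,0]]
    - [[0,0,-15],[0,0,0]]
    - [[0,0,-50],[0,0,0]]
    - [[0,0,-100],[0,0,0]]
    - [[0,0,-120],[0,0,0]]
    - [[-40,-120,-150],[0,0,0]]
    - [[-40,-120,-150],[0,0,0]]
    - [[-40,-120,-150],[0,0,0]]
    - [[-40,-120,-150],[0,0,0]]

```text
clock: 23.75
position: [0.372, -0.176, 0.1403]
eef_rot: [0.684, 0.729, 0.0, 0.001]
wrist_force: [0.6, 0.7, 0.4]
opening: 0.0004
finger_force: 0.0
```

```bash
python3 - <<'E'
from h import *
where()
q=np.load("guide.npz")
im=ctrl.capture("top");cv2.imwrite("pics/final.png",im);g=cv2.cvtColor(im,cv2.COLOR_BGR2GRAY);o=cv2.cvtColor(cv2.imread("pics/top0.png"),cv2.COLOR_BGR2GRAY)
gg=lambda p,z:((ray("top",p,z)[:,:2]-q["t"])@q["M"]*1e3).round(1)
e=lambda v:np.diff(v.astype(float)).argmin()+.5
print("near x",gg([(u,225+e(g[225:255,u])) for u in range(285,340,6)],.0364)[:,0])
print("right y",gg([(325+e(g[v,325:355]),v) for v in range(204,236,5)],.0364)[:,1])
d=(cv2.absdiff(g,o)>60).astype(np.uint8);n,l,s,c=cv2.connectedComponentsWithStats(d)
print([x.tolist() for x in s[1:] if x[4]>25])
E
```

```text
guide pos [-203.3 -155.3] z 140.3 F [0.6 0.7 0.4] t 23.75
near x [-7.3 -7.4 -7.5 -7.6 -7.7 -7.8 -7.9 -8.  -8.1 -8.2]
right y [-17.5 -19.2 -19.  -18.8 -18.6 -18.3 -18.1]
[[277, 197, 64, 43, 1048], [313, 207, 8, 13, 35], [301, 209, 7, 9, 26], [293, 211, 70, 48, 1074], [325, 213, 13, 9, 32], [308, 220, 9, 13, 34], [320, 224, 13, 9, 41], [420, 261, 185, 203, 8204], [457, 350, 15, 14, 64], [428, 363, 58, 48, 1555], [241, 391, 128, 89, 8658], [370, 398, 23, 13, 135], [351, 417, 54, 34, 769], [428, 425, 16, 7, 28], [128, 431, 110, 49, 2925], [448, 434, 31, 24, 248], [540, 471, 34, 9, 161]]
```

```bash
python3 -c "
from cell import ctrl
print(ctrl.hand_in())"
```

```text
the job is handed in; nothing more can be done
None
```

I pushed the plate against both fences, then pressed the start key to its stop and moved clear; the job is handed in at about 24 s of 48, with no verdict shown. My last checks fit a seated plate, but I did not look again to see that the key had sprung back, and I viewed 11 pictures against the limit of 10.

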